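# Empty the casting machine's catch tray and key in the next batch

### The arm

A 6-joint arm with a two-finger parallel gripper is mounted at the origin on the work surface. World frame = base frame: x ahead of the robot, y to its left, z up, the work surface at z = 0. Lengths are in m, angles in degrees, forces in N, time in s.
With the tool pointing down it reaches from about 0.2 to 0.875 m from the base axis. Payload 3.4 kg.
Tool frame: the origin (TCP) lies on the centre line of the jaws, within the pads' length; the fingertips stand bot.nose_length ahead of it and the grasp point (between the pads) lies 6 mm ahead of it (bot.nose_length is the distance from the TCP to the fingertips, in m); z points along the fingers, y is the line along which they close (so a half turn about z gives the same grasp; the last joint's range is limited). The gripper opens to 94 mm and grips with 3 to 60 N. Pads are 16 mm wide; open, the fingers measure 119 mm over their backs; the gripper's body (75 mm by 177 mm) begins 78 mm behind the grasp point.
Start: joints at [56.895, 15.808, 86.224, -0, 77.962, -6.933], TCP at [0.254, 0.516, 0.23] pointing down, gripper open.
Joint ranges: [-165.64, 165.64], [-43.16, 119.46], [12.63, 154.43], [-67.54, 247.53], [6.08, 155.33], [-154.97, 154.97]. Speed limits (degrees/s): [147.25, 147.25, 180, 180, 180, 180].

### API

Orientations are given as [roll, pitch, yaw] about the fixed x, y, z axes, in that order (R = Rz(yaw) Ry(pitch) Rx(roll)).
In Python, from plant import bot, planner, optics gives the robot as it stands. Calls block until the motion is done:
- bot.move_to(position, orientation): joint-space move of the TCP to a pose.
- bot.move_linear(position, feed=0.15, orientation=None, threshold=None): straight line of the TCP; orientation=None keeps the orientation; feed is the mean speed in m/s. With threshold (N) it stops when the force on the tool has changed by that much, and returns True; else False.
- bot.move_joints(angles): joint-space move.
- bot.release() and bot.gripper_close(): open the fingers fully, or close them until they stop; the grip force is fixed at half the most.
- bot.wait(seconds).
- planner.inverse_kinematics(position, orientation): joint angles nearest the present ones, or None.
- bot.read_state(): the state.
- optics.get_image(name): name is "scene" or "top" or "wrist"; returns (picture, depth): 400x640x3 uint8, red, green, blue; 400x640 float32, m along the optical axis (not along the pixel's ray), 0 where there is no reading.
- optics.calibration(name): a dict with "mtx" (3x3 intrinsics, pixels), "origin" and "orientation" of the camera in the world; the wrist camera has in their place "mount" (4x4, takes a point from camera to tool coordinates, whose origin is the TCP and whose axes are the flange's). Camera axes: x right, y up, looking along -z (the intrinsics and any distortion apply to the point x, -y, -z); pixel columns grow to the right and rows downward; lengths in m; the calibration is good to about 2 mm. A picture is of the moment at which its call begins: read the wrist's pose just before it. calibration takes no time and is no camera call.
A pose or a line that the arm cannot do raises bot.Unreachable and nothing moves.
- bot.finish_job(): hands the job in; it is judged then, once.
The state is a dict: "time": time; "q": joint angles; "joint_velocities": joint speeds; "effort": joint torques, N m; "tcp_pos": TCP position; "orientation": TCP orientation; "contact_force": force on the tool from outside, world axes, zero at the start; "wrist_torque": the same for the moment, N m; "grip_width": finger opening in m; "grasp_force": force on a finger pad.
Only numpy, scipy, OpenCV 4.12 (cv2) and the standard library are available. Lean on these libraries where they do the work, as an engineer would, in place of code of your own. Each camera call takes 0.05 s, during which the arm holds its last target. There are 200 camera calls.

### The job

Stop the casting machine by pressing the left and then the right key of its panel, slide the clear cover fully open, and put every brass casting from the catch tray into the tote, in a single layer. Then slide the cover fully shut and start the next batch by pressing the middle key, the left key, the right key and last the large start key, in that order. Press each key fully down and let it up again before the next, never press a key while the cover is open, and leave the other bench things alone.

Things in the scene. Friction and masses are not known exactly. Their poses are not given: they have to be found in the camera images.
- machine: grey benchtop casting machine, fixed. Origin on the bench under the centre of its catch tray; x points to its back (away from the robot), y to its left. Side cheeks 10 mm thick, top 91 mm up, at y = 145 to 155 mm either side, x -90 to 90 mm. Rear deck 78 mm high from x = 90 to 340 mm; over it a white head, x = 240 to 330 mm, 108 to 183 mm up
- tray (a point): centre of the catch tray's flat steel floor, 30 mm above the bench. Inside 160 mm along the machine's x by 240 mm along its y; round it a lip only 10 mm high and 5 mm thick
- cover (a joint): sliding clear plastic cover over the catch tray: 0 fully shut, 0.2 m fully open; slides along the machine's +x, back over the rear deck; stays where left, about 2 N friction. Plate 180 x 286 x 5 mm, its top 90 mm above the bench; shut, it covers the whole tray; fully open, its front edge is 30 mm behind the tray's inside back edge
- cover_handle (a point): middle of the top edge of the cover's handle, an upright aluminium bar 90 mm long across the machine (along its y), 14 mm thick along x, standing 34 mm above the cover plate (top 124 mm above the bench). Moves with the cover
- panel: key panel of the casting machine, fixed grey box 150 mm (x) by 180 mm (y) by 60 mm high, to one side of the machine; origin at the centre of its underside, x away from the robot, y to the left. Four dark grey round keys on top: a row of three 30 mm keys near the robot, 55 mm apart (left is +y), and one large 48 mm start key behind the row
- key_left (a joint): travel of the left key in m: 0 is up, 0.006 fully down (a press counts from 0.004), springs back by itself; about 5 N fully down; round cap 30 mm across
- key_left_top (a point): centre of the top of the left key; moves down with it
- key_middle (a joint): travel of the middle key in m: 0 is up, 0.006 fully down (a press counts from 0.004), springs back by itself; about 5 N fully down; round cap 30 mm across
- key_middle_top (a point): centre of the top of the middle key; moves down with it
- key_right (a joint): travel of the right key in m: 0 is up, 0.006 fully down (a press counts from 0.004), springs back by itself; about 5 N fully down; round cap 30 mm across
- key_right_top (a point): centre of the top of the right key; moves down with it
- key_start (a joint): travel of the large start key in m: 0 is up, 0.006 fully down (a press counts from 0.004), springs back by itself; about 5 N fully down; round cap 48 mm across
- key_start_top (a point): centre of the top of the large start key; moves down with it
- tote: loose blue plastic tote, open box 250 mm (x) by 160 mm (y) by 60 mm high, walls and floor 5 mm, 0.8 kg, standing on the bench on the other side of the machine from the panel; origin at the centre of its underside, x along its length
- casting0: cast brass spacer, a dumbbell: 90 mm long, a square waist 14 x 14 x 66 mm between two square end flanges 40 x 40 x 12 mm; origin at its centre, x along its length; 0.25 to 0.45 kg; lies on any of its four sides alike (centre 20 mm above what it rests on). May be absent (2 to 4 are there)
- casting1: cast brass spacer, a dumbbell: 90 mm long, a square waist 14 x 14 x 66 mm between two square end flanges 40 x 40 x 12 mm; origin at its centre, x along its length; 0.25 to 0.45 kg; lies on any of its four sides alike (centre 20 mm above what it rests on). May be absent (2 to 4 are there)
- casting2: cast brass spacer, a dumbbell: 90 mm long, a square waist 14 x 14 x 66 mm between two square end flanges 40 x 40 x 12 mm; origin at its centre, x along its length; 0.25 to 0.45 kg; lies on any of its four sides alike (centre 20 mm above what it rests on). May be absent (2 to 4 are there)
- casting3: cast brass spacer, a dumbbell: 90 mm long, a square waist 14 x 14 x 66 mm between two square end flanges 40 x 40 x 12 mm; origin at its centre, x along its length; 0.25 to 0.45 kg; lies on any of its four sides alike (centre 20 mm above what it rests on). May be absent (2 to 4 are there)
- beaker: bystander: glass beaker 80 mm across, 95 mm high; origin at the centre of its underside; to be left alone
- bench_block: bystander: steel bench block 70 x 70 x 25 mm; origin at the centre of its underside; to be left alone
- mandrel: bystander: upright dark steel ring mandrel, foot 80 mm across, 170 mm high; origin at the centre of its underside; to be left alone
Not all that is in view belongs to the job. Of the things like the panel, leave any that is brown; of the rest the larger one is meant.

How it is judged (in metres and radians):
On the way, in this order (a step that is already met when the one before it is completed fails the run):
1. left key pressed (value of joint key_left above 0.004 m), for 0.1 s.
2. then right key pressed (value of joint key_right above 0.004 m), for 0.1 s.
3. cover slid fully open (value of joint cover above 0.185 m), for 0.1 s.
4. every casting in the tote (x of casting0 in the frame of tote between -0.11 and 0.11 m and y of casting0 in the frame of tote between -0.068 and 0.068 m and z of casting0 in the frame of tote between 0 and 0.06 m and x of casting1 in the frame of tote between -0.11 and 0.11 m and y of casting1 in the frame of tote between -0.068 and 0.068 m and z of casting1 in the frame of tote between 0 and 0.06 m and x of casting2 in the frame of tote between -0.11 and 0.11 m and y of casting2 in the frame of tote between -0.068 and 0.068 m and z of casting2 in the frame of tote between 0 and 0.06 m and x of casting3 in the frame of tote between -0.11 and 0.11 m and y of casting3 in the frame of tote between -0.068 and 0.068 m and z of casting3 in the frame of tote between 0 and 0.06 m), for 0.3 s.
5. cover slid fully shut (value of joint cover below 0.01 m), for 0.3 s.
6. middle key pressed (value of joint key_middle above 0.004 m), for 0.1 s.
7. then left key pressed (value of joint key_left above 0.004 m), for 0.1 s.
8. then right key pressed (value of joint key_right above 0.004 m), for 0.1 s.
9. then the large start key pressed (value of joint key_start above 0.004 m), for 0.1 s.
At the end, for the whole second after the job is handed in: Every casting present lies at rest in the tote (centre inside its walls and below its rim), the tote stands level on the bench, the cover is shut to within 10 mm and all keys are up (all of step 4 and linear speed of each of casting0, casting1, casting2, casting3 below 0.03 m/s and value of joint cover below 0.01 m and value of joint each of key_left, key_middle, key_right, key_start below 0.002 m and angle between tote's own z axis and vertical below 0.1 rad and height (world z) of tote below 0.01 m); the robot touches nothing.
It fails at once if two keys pressed at once (value of joint each of key_left, key_middle above 0.004 m or value of joint each of key_left, key_right above 0.004 m or value of joint each of key_left, key_start above 0.004 m or value of joint each of key_middle, key_right above 0.004 m or value of joint each of key_middle, key_start above 0.004 m or value of joint each of key_right, key_start above 0.004 m).
It fails at once if a key pressed while the cover is open (by more than 20 mm) (value of joint any of key_left, key_middle, key_right, key_start above 0.004 m and value of joint cover above 0.02 m).
It fails at once if start key pressed before the tray has been emptied into the tote (value of joint key_start above 0.004 m and not ((x of casting0 in the frame of tote between -0.11 and 0.11 m and y of casting0 in the frame of tote between -0.068 and 0.068 m and z of casting0 in the frame of tote between 0 and 0.06 m) and (x of casting1 in the frame of tote between -0.11 and 0.11 m and y of casting1 in the frame of tote between -0.068 and 0.068 m and z of casting1 in the frame of tote between 0 and 0.06 m) and (x of casting2 in the frame of tote between -0.11 and 0.11 m and y of casting2 in the frame of tote between -0.068 and 0.068 m and z of casting2 in the frame of tote between 0 and 0.06 m) and (x of casting3 in the frame of tote between -0.11 and 0.11 m and y of casting3 in the frame of tote between -0.068 and 0.068 m and z of casting3 in the frame of tote between 0 and 0.06 m))).
It fails at once if a bystander displaced by more than 30 mm or tipped (distance of any of beaker, bench_block, mandrel from where it was at the start of the episode above 0.03 m or angle between any of beaker, bench_block, mandrel's own z axis and vertical above 0.3 rad).
Of casting0, casting1, casting2, casting3 only 2 to 4 are there at a start; the rules pass over those that are not, and their reading is None.
At some moment in a run one of casting0, casting1, casting2, casting3 may be knocked a few centimetres aside while the robot is not near it.
Once in a run the grip may slacken for a moment while it holds something.
It also fails if it takes over 210 s, if anything falls off the work surface, if the arm or the gripper's body presses on something with over 40 N, if the wrist force passes 120 N, or if a joint passes its speed limit or range.

## Working session

There is one attempt and no reset: what is moved stays moved. The work goes in short steps, each a Python script; the robot and the scene stay as the last script left them, time stands still between calls to the robot, and variables do not carry over. Pictures are saved under pics/ and viewed, at most 14 in all, crops included, and the job is handed in when it is done.

```bash
ls; mkdir -p pics
cat > h.py <<'E'
import numpy as np, cv2
from scipy.spatial.transform import Rotation as R
from plant import bot, planner, optics
def shot(n,f=None):
    s=bot.read_state(); im,d=optics.get_image(n)
    if f: cv2.imwrite('pics/'+f,im[:,:,::-1])
    return im,d,s
def rot(o):
    o=np.array(o,float)
    return o if o.shape==(3,3) else (R.from_quat(o).as_matrix() if o.size==4 else R.from_euler('xyz',o,degrees=True).as_matrix())
def cam(n,s):
    c=optics.calibration(n)
    if 'mount' in c:
        T=np.eye(4);T[:3,:3]=rot(s['orientation']);T[:3,3]=s['tcp_pos'];T=T@np.array(c['mount'])
        return np.array(c['mtx']),T[:3,:3],T[:3,3],c
    return np.array(c['mtx']),rot(c['orientation']),np.array(c['origin']),c
def ray(n,s,uv):
    K,Rm,o,c=cam(n,s)
    dist=c.get('distortion',c.get('dist'))
    p=cv2.undistortPoints(np.array(uv,float).reshape(-1,1,2),K,None if dist is None else np.array(dist,float)).reshape(-1,2)
    return o,np.c_[p[:,0],-p[:,1],-np.ones(len(p))]@Rm.T
def atz(n,s,uv,z):
    o,r=ray(n,s,uv); z=np.broadcast_to(z,len(r))
    return o+r*((z-o[2])/r[:,2])[:,None]
def cloud(n,s,d):
    v,u=np.mgrid[:d.shape[0],:d.shape[1]]
    o,r=ray(n,s,np.c_[u.ravel(),v.ravel()])
    return (o+r*d.reshape(-1,1)).reshape(*d.shape,3)
E
python3 - <<'E'
from h import *
np.set_printoptions(precision=4,suppress=True)
for n in('scene','top'):
    im,d,s=shot(n,n+'0.png'); print(n,optics.calibration(n)); np.savez(n+'0.npz',im=im,d=d)
print(optics.calibration('wrist'),s,bot.nose_length)
E
```

```text
pics
scene {'mtx': array([[380.3473,   0.    , 327.367 ],
       [  0.    , 380.3473, 197.3412],
       [  0.    ,   0.    ,   1.    ]]), 'origin': array([1.1982, 0.6187, 0.8008]), 'orientation': array([ 51.348 ,  -0.7626, 129.1655])}
top {'mtx': array([[443.0171,   0.    , 316.3746],
       [  0.    , 443.0171, 187.884 ],
       [  0.    ,   0.    ,   1.    ]]), 'origin': array([0.3884, 0.071 , 1.363 ]), 'orientation': array([  6.7113,  -1.1608, -89.5004])}
{'mtx': array([[320.2755,   0.    , 320.8824],
       [  0.    , 320.2755, 202.6136],
       [  0.    ,   0.    ,   1.    ]]), 'mount': array([[-0.0002,  0.9691,  0.2467,  0.0721],
       [ 1.    ,  0.0001,  0.0003,  0.0009],
       [ 0.0002,  0.2467, -0.9691, -0.1541],
       [ 0.    ,  0.    ,  0.    ,  1.    ]])} {'time': 0.05, 'q': array([56.8926, 15.8471, 86.2917, -0.0015, 77.961 , -6.9297]), 'joint_velocities': array([-0.026 , -0.1108,  0.0232,  0.0489,  0.0459, -0.0898]), 'effort': array([  0.0021, -40.5829, -23.805 ,   0.0704,   0.0297,  -0.0001]), 'tcp_pos': array([0.2534, 0.5156, 0.2296]), 'orientation': array([-179.9007,   -0.0106,  153.8227]), 'contact_force': array([-0.7252, -0.4722,  0.5214]), 'wrist_torque': array([ 0.0362,  0.0072, -0.0174]), 'grasp_force': 0.0, 'grip_width': 0.09424620891019912} 0.025
```

View pics/top0.png

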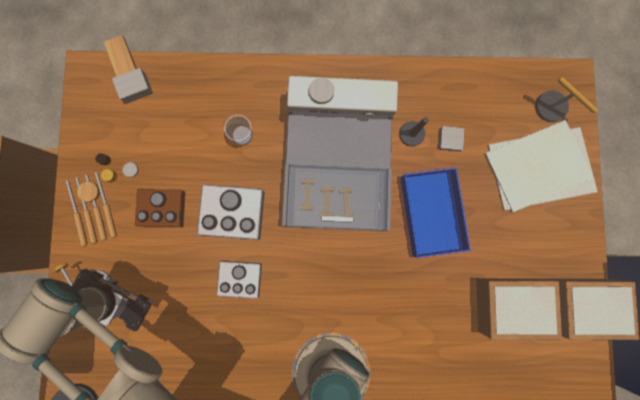

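View pics/scene0.png

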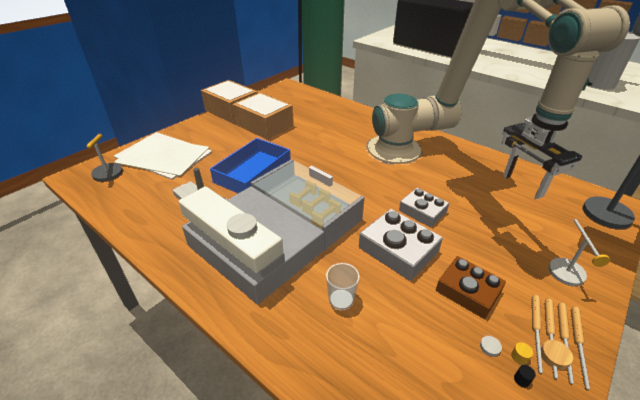

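The top view shows the large grey panel at (231,212), the small decoy at (239,280), and the brown decoy at (159,208). The machine's tray is at (337,197), with 3 castings under the cover and the handle at (337,218). The tote is at (435,212). The scene view agrees with this.

Run:
```python
from h import *
im=cv2.imread('pics/top0.png')
c=cv2.resize(im[160:270,190:350],None,fx=5,fy=5,interpolation=cv2.INTER_CUBIC);cv2.imwrite('pics/c1.png',c)
c=cv2.resize(im[155:265,275:475],None,fx=4,fy=4,interpolation=cv2.INTER_CUBIC);cv2.imwrite('pics/c2.png',c)
z=np.load('top0.npz');P=cloud('top',bot.read_state(),z['d'])
for u,v in [(231,236),(230,200),(209,222),(229,223),(248,224),(338,218),(435,212),(340,130),(340,95),(307,195)]: print(u,v,P[v,u].round(4))
```

```text
231 236 [0.3981 0.2939 0.058 ]
230 200 [0.5015 0.2962 0.08  ]
209 222 [0.4371 0.3529 0.0868]
229 223 [0.4349 0.2959 0.0861]
248 224 [0.4327 0.2422 0.0814]
338 218 [ 0.4502 -0.0139  0.126 ]
435 212 [ 0.4777 -0.3219  0.0041]
340 130 [ 0.7153 -0.0228  0.072 ]
340 95 [ 0.7916 -0.0157  0.1656]
307 195 [0.5174 0.0734 0.0909]
```

View pics/c1.png

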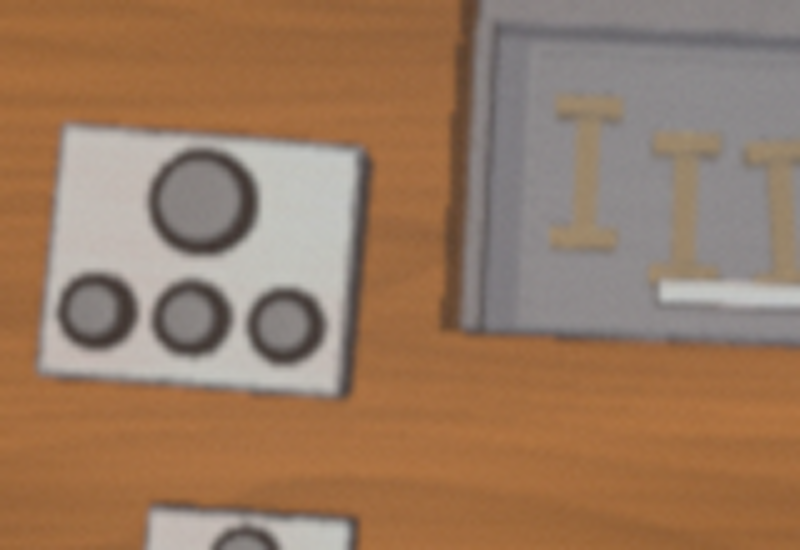

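View pics/c2.png

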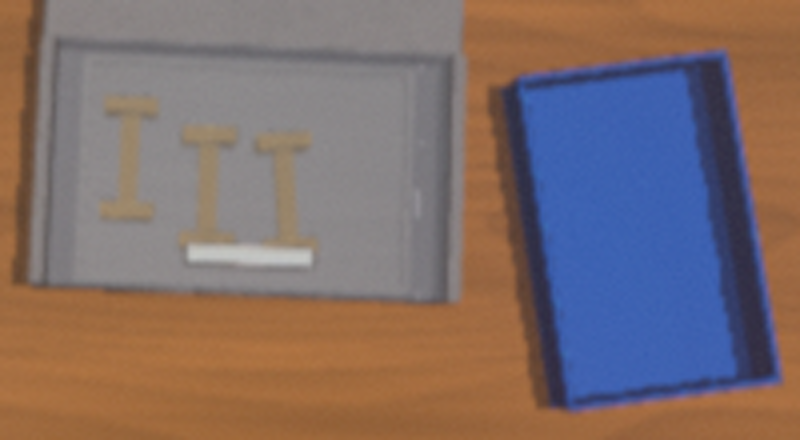

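Crops. In c1, the key centres are left (95,310), middle (190,317), right (285,325) and start (203,201). In c2 there are three castings with waists at x ≈ 130, 208 and 284, the handle is at (250,256), and the tote rim corners are (515,80), (728,52), (780,380) and (565,408).

Run:
```python
from h import *
s=bot.read_state()
def full(p,f,x,y): return (np.array(p,float)+.5)/f-.5+[x,y]
k=atz('top',s,full([(95,310),(190,317),(285,325),(203,201)],5,190,160),[.076]*3+[.078]);print(k.round(4))
print('spacing',np.linalg.norm(np.diff(k[:3],axis=0),axis=1))
h=atz('top',s,full([(187,254),(313,258),(250,256)],4,275,155),.122);print('handle',h.round(4),np.linalg.norm(h[0]-h[1]))
m=atz('top',s,full([(33,285),(458,300)],4,275,155),.09);print('mach',m.round(4),np.linalg.norm(m[0]-m[1]))
t=atz('top',s,full([(515,80),(728,52),(780,380),(565,408)],4,275,155),.06);print('tote',t.round(4),t.mean(0),np.linalg.norm(np.diff(t,axis=0),axis=1), np.degrees(np.arctan2(*(t[0]-t[3])[1::-1])))
c=atz('top',s,full([(130,158),(208,186),(286,190)],4,275,155),.06);print('cast',c.round(4))
d=np.load('top0.npz')['d'];P=cloud('top',s,d)
for u,v,r in[(209,222,2),(228,223,2),(247,225,2),(230,200,4),(235,235,1),(435,212,8),(340,150,8)]: print(u,v,np.median(P[v-r:v+r+1,u-r:u+r+1,2]))
```

```text
[[0.4387 0.3565 0.076 ]
 [0.4352 0.3017 0.076 ]
 [0.4311 0.2469 0.076 ]
 [0.5023 0.296  0.078 ]]
spacing [0.05485668 0.0549666 ]
handle [[ 0.4496  0.0324  0.122 ]
 [ 0.4477 -0.0559  0.122 ]
 [ 0.4486 -0.0117  0.122 ]] 0.08836141100975652
mach [[ 0.428   0.1414  0.09  ]
 [ 0.4201 -0.1635  0.09  ]] 0.30500046697884403
tote [[ 0.5847 -0.2134  0.06  ]
 [ 0.6078 -0.374   0.06  ]
 [ 0.3646 -0.4054  0.06  ]
 [ 0.343  -0.2466  0.06  ]] [ 0.47501589 -0.30985005  0.06      ] [0.16224856 0.24528601 0.16030287] 7.822145365537971
cast [[ 0.5231  0.0732  0.06  ]
 [ 0.503   0.0154  0.06  ]
 [ 0.5006 -0.0423  0.06  ]]
209 222 0.0815396449590764
228 223 0.0823288993593907
247 225 0.08267158274469333
230 200 0.08192319211931554
235 235 0.06271822108349911
435 212 0.0050893610122508814
340 150 0.07835423363590022
```

```bash
cat >> h.py <<'E'
KEYS={'left':(.4385,.3557),'middle':(.435,.301),'right':(.431,.2464),'start':(.502,.2955)}
NL=bot.nose_length
def go(x,y,tipz,yaw,feed=None,thr=None):
    p=[x,y,tipz+NL]
    if feed: return bot.move_linear(p,feed=feed,orientation=[180,0,yaw],threshold=thr)
    bot.move_to(p,[180,0,yaw])
def press(k):
    x,y=KEYS[k]; go(x,y,.10,180)
    hit=go(x,y,.066,180,.02,9)
    s=bot.read_state(); bot.wait(.2); s2=bot.read_state()
    print(k,hit,'tip',round(s['tcp_pos'][2]-NL,4),round(s2['tcp_pos'][2]-NL,4),s2['contact_force'].round(1),round(s2['time'],1))
    go(x,y,.10,180,.08); bot.wait(.1)
E
python3 - <<'E'
from h import *
bot.gripper_close(); go(*KEYS['left'],.15,180)
press('left')
E
```

```text
left True tip 0.0763 0.0763 [-0.6  0.2  5. ] 4.2
```

```bash
sed -i 's/\.02,9)/.02,16)/' h.py
python3 - <<'E'
from h import *
press('left'); press('right')
E
```

```text
left True tip 0.0763 0.0762 [-0.5 -0.9  5.8] 6.3
right True tip 0.0762 0.0762 [-1.5 -0.2  6.1] 8.8
```

```bash
cat >> h.py <<'E'
MY=-1.5; U=np.array([np.cos(np.radians(MY)),np.sin(np.radians(MY))]); H0=np.array([.4486,-.0117])
E
python3 - <<'E'
from h import *
a=H0-.04*U; go(*KEYS['right'],.17,180,.2); go(*a,.17,180+MY); go(*a,.102,180+MY,.1)
b=H0+.215*U
print(go(*b,.102,180+MY,.06,14)); s=bot.read_state(); print((s['tcp_pos'][:2]-H0)@U, s['contact_force'],s['time'])
b=s['tcp_pos'][:2]-.03*U; go(*b,.102,180+MY,.1); go(*b,.20,180+MY,.2)
bot.release(); go(.40,.30,.22,180)
im,d,s=shot('top','top1.png'); cv2.imwrite('pics/c3.png',cv2.resize(im[70:265,195:475,::-1],None,fx=2.8,fy=2.8,interpolation=cv2.INTER_CUBIC)); np.savez('top1.npz',im=im,d=d)
E
```

```text
True
0.1846974983090113 [ 0.80155896  0.67823001 -0.38991727] 14.95
```

View pics/c3.png

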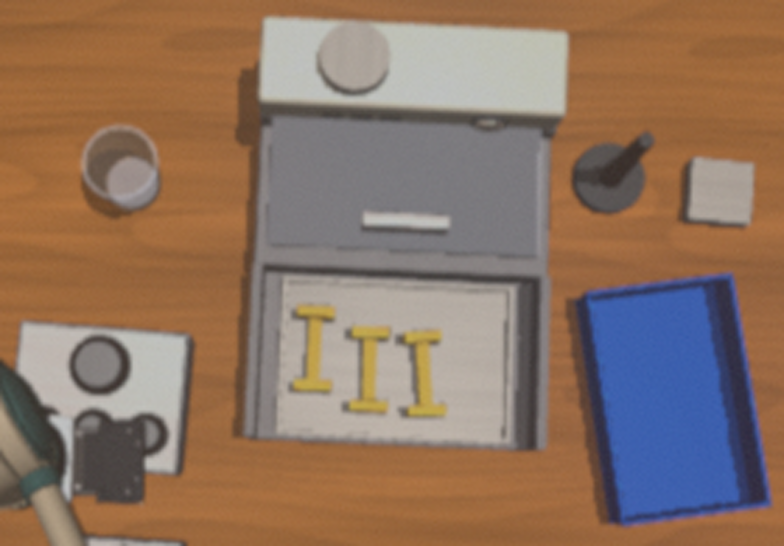

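The cover is fully open: the finger stopped at 0.185 plus a 0.015 offset. Three castings stand in the tray, in c3 at (315,350), (370,370) and (424,373). I'll start with the rightmost.

```bash
cat >> h.py <<'E'
def find(z=.062,xr=(.40,.62),yr=(-.17,.15),f=None):
    im,d,s=shot('top',f)
    hsv=cv2.cvtColor(im,cv2.COLOR_RGB2HSV)
    m=cv2.inRange(hsv,(18,110,60),(36,255,255))
    n,l,st,c=cv2.connectedComponentsWithStats(m)
    out=[]
    for i in range(1,n):
        if st[i,4]<60: continue
        v,u=np.nonzero(l==i); p=atz('top',s,np.c_[u,v],z)[:,:2]
        q=p.mean(0)
        if not(xr[0]<q[0]<xr[1] and yr[0]<q[1]<yr[1]): continue
        w,V=np.linalg.eigh(np.cov(p.T)); a=V[:,1]*np.sign(V[0,1])
        out.append((q,np.degrees(np.arctan2(a[1],a[0])),st[i,4],4*np.sqrt(w[::-1])))
    return sorted(out,key=lambda o:o[0][1])
TC=np.array([.475,-.310]); TA=np.radians(7.8); TX=np.array([np.cos(TA),np.sin(TA)])
def pick(c,ang,off):
    """c centre, ang casting axis deg; off: tool offset to the right (-y)"""
    n=np.array([np.sin(np.radians(ang)),-np.cos(np.radians(ang))])
    p=c+off*n; yaw=180+ang
    go(*p,.15,yaw); hit=go(*p,.036,yaw,.08,15)
    if hit: print('HIT',bot.read_state()['tcp_pos']-[0,0,NL],bot.read_state()['contact_force']); return False
    bot.gripper_close(); print('grip',bot.read_state()['grip_width'],bot.read_state()['grasp_force'])
    go(*p,.15,yaw,.12); s=bot.read_state(); print('lift',s['grip_width'],s['grasp_force'],s['contact_force'],s['time'])
    return s['grip_width']>.01
def place(tx,ty=0):
    p=TC+tx*TX+ty*np.array([-TX[1],TX[0]]); yaw=98
    go(*p,.15,yaw); print('over',bot.read_state()['grip_width'])
    go(*p,.03,yaw,.12,15); print('down',go(*p,.010,yaw,.03,8),bot.read_state()['tcp_pos'][2]-NL)
    bot.release(); bot.wait(.2); go(*p,.15,yaw,.12)
E
python3 - <<'E'
from h import *
F=find()
for f in F: print(f)
q,a,_,_=F[0]
if len(F)==3 and pick(q,a,.030): place(-.055)
go(.40,.30,.22,180); print(bot.read_state()['time'])
for f in find(f='top2.png'): print(f)
for f in find(z=.035,xr=(.3,.65),yr=(-.45,-.18)): print('tote',f)
E
```

```text
(array([ 0.49800431, -0.04129448]), np.float64(2.8019944676816895), np.int32(195), array([0.121711  , 0.03240575]))
(array([0.50190109, 0.01627614]), np.float64(-1.825814303180919), np.int32(198), array([0.12238633, 0.03195784]))
(array([0.52347273, 0.07481423]), np.float64(-1.2054374203267078), np.int32(197), array([0.12519694, 0.03247132]))
grip 0.01388135655007562 30.000048279762268
lift 0.013869463942288197 29.99928206205368 [-0.15422795 -0.48792325 -3.57920118] 24.2917
over 0.01335404608005606
down True 0.010884305959379309
32.1
(array([0.50190109, 0.01627614]), np.float64(-1.825814303180919), np.int32(198), array([0.12238633, 0.03195784]))
(array([0.52401856, 0.07467678]), np.float64(-0.9750245503710018), np.int32(196), array([0.1242828 , 0.03237455]))
tote (array([ 0.41951307, -0.32097227]), np.float64(-82.1117293255031), np.int32(171), array([0.12715119, 0.02979941]))
```

Placed as planned (expected (0.4205, −0.3175)). Next casting; I look again before each pick.

Run:
```python
from h import *
def tote():
    for f in find(z=.035,xr=(.3,.65),yr=(-.45,-.18)): print('tote',f)
for tx in (.055,0.0):
    go(.40,.30,.22,180); F=find(); print([f[0] for f in F])
    if len(F)!=(2 if tx else 1): print('count'); break
    if not pick(F[0][0],F[0][1],.030): print('pick failed'); break
    place(tx)
    go(.40,.30,.22,180); tote()
im,d,s=shot('top','top3.png'); print(s['time'])
cv2.imwrite('pics/c4.png',cv2.resize(im[70:265,195:475,::-1],None,fx=2.8,fy=2.8,interpolation=cv2.INTER_CUBIC))
```

```text
[array([0.50196453, 0.01620613]), array([0.52392982, 0.07478731])]
grip 0.013697049606382575 30.00030755996704
lift 0.013560708734267254 29.999181032180786 [-0.1351751  -0.06730131 -3.89935171] 37.65
over 0.013830906300708708
down True 0.010894301883732284
tote (array([ 0.4197221 , -0.32090492]), np.float64(-82.08406390271988), np.int32(174), array([0.12750491, 0.03038029]))
tote (array([ 0.5283231 , -0.30632365]), np.float64(-80.99405146767032), np.int32(169), array([0.12784566, 0.03131189]))
[array([0.48283159, 0.06086153])]
grip 0.013740738097664114 29.999935626983643
lift 0.013610432877686054 29.99853551387787 [ 0.38512975  0.32305716 -4.64534655] 50.8917
over 0.013929424305499734
down True 0.011099645450003477
tote (array([ 0.40762105, -0.32271898]), np.float64(-82.15721658791175), np.int32(182), array([0.12687798, 0.03103158]))
tote (array([ 0.47397127, -0.31364013]), np.float64(-81.34976345288845), np.int32(175), array([0.1275026 , 0.03079676]))
tote (array([ 0.53895099, -0.30512243]), np.float64(-82.0213425804457), np.int32(177), array([0.12759789, 0.0312656 ]))
59.0
```

View pics/c4.png

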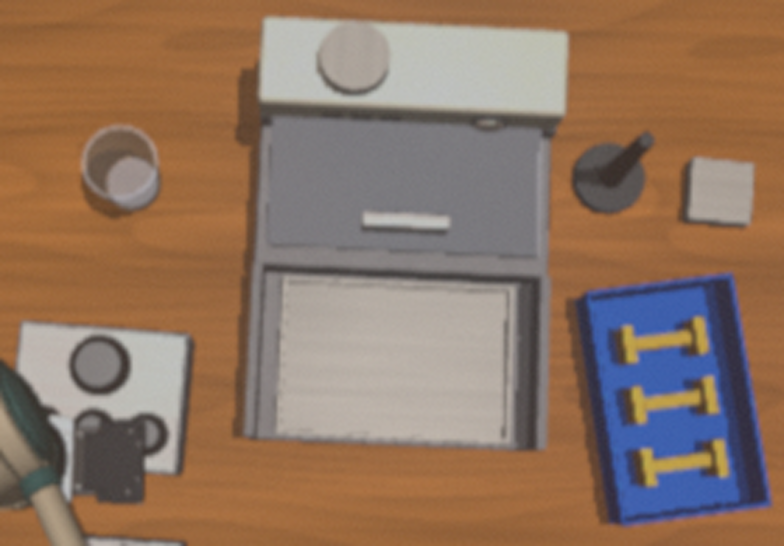

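The tray is empty and all three castings lie flat in the tote, in a single layer. Now I shut the cover and press the keys.

Run:
```python
from h import *
bot.gripper_close(); a=H0+.232*U
go(*a,.19,180+MY); go(*a,.102,180+MY,.1)
b=H0+.0*U
print(go(*b,.102,180+MY,.06,14)); s=bot.read_state(); print((s['tcp_pos'][:2]-H0)@U, s['contact_force'],s['time'])
b=s['tcp_pos'][:2]+.03*U; go(*b,.102,180+MY,.1); go(*b,.20,180+MY,.2)
go(*KEYS['middle'],.17,180)
im,d,s=shot('top','top4.png')
cv2.imwrite('pics/c5.png',cv2.resize(im[70:265,195:475,::-1],None,fx=2.8,fy=2.8,interpolation=cv2.INTER_CUBIC))
```

```text
True
0.01798921928682537 [ 0.83554032  0.05132521 -0.00502787] 66.2333
```

View pics/c5.png

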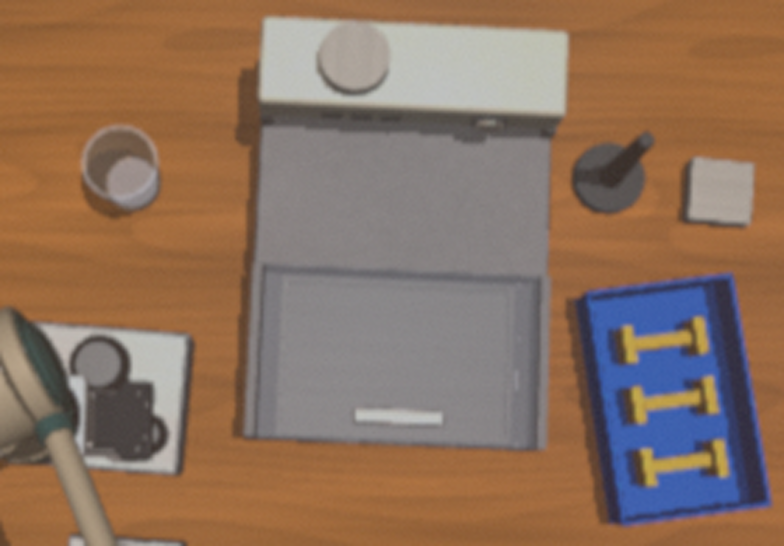

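The cover is shut: it hit the hard stop, and the handle is back at its original pixel.

Run:
```python
from h import *
for k in('middle','left','right','start'): press(k)
go(*KEYS['start'],.2,180,.15); bot.wait(.5)
F=find(z=.035,xr=(.3,.65),yr=(-.45,-.18)); print([f[0] for f in F],bot.read_state()['time'])
```

```text
middle True tip 0.0762 0.0762 [-1.  -0.7  6.3] 70.3
left True tip 0.0763 0.0763 [-1.1  0.5  5.7] 72.6
right True tip 0.0762 0.0762 [-1.   0.1  6.5] 75.0
start True tip 0.0763 0.0762 [-0.5 -0.1  4.5] 77.4
[array([ 0.40762105, -0.32271898]), array([ 0.47417828, -0.31369534]), array([ 0.53904895, -0.30505126])] 79.3333
```

```bash
python3 -c "
from plant import bot
print(bot.finish_job())"
```

```text
the job is handed in; nothing more can be done
None
```

The job is handed in at about 79 s: left and right keys pressed, cover opened, all three castings laid in the tote in a single layer, cover shut, and middle, left, right and start pressed in order; no verdict came back.

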